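# Set the laundry doser to the open filler neck and lock it

### The arm

A 6-joint arm with a two-finger parallel gripper is mounted at the origin on a cart in front of the work surface, level with it; the furniture and walls round the work are solid. World frame = base frame: x ahead of the robot, y to its left, z up, the work surface at z = 0. Lengths are in m, angles in rad, forces in N, time in s.
With the tool pointing down it reaches from about 0.3 to 0.775 m from the base axis. Payload 14.6 kg.
Tool frame: the origin (TCP) lies at the centre of the arm's flange, where the gripper is bolted on; the fingertips stand 199 mm ahead of it and the grasp point (between the pads) lies ctrl.tcp_to_grasp ahead of it (ctrl.tcp_to_grasp is the distance from the TCP to the grasp point, in m); z points along the fingers, y is the line along which they close (so a half turn about z gives the same grasp; the last joint's range is limited). The gripper opens to 94 mm and grips with 3 to 60 N. Pads are 16 mm wide; open, the fingers measure 119 mm over their backs; the gripper's body (75 mm by 177 mm) begins 78 mm behind the grasp point.
Start: joints at [1.169, 0.3, 1.521, -0, 1.321, -0.067], TCP at [0.181, 0.519, 0.405] pointing down, gripper open.
Joint ranges: [-3.03, 3.03], [-0.79, 2.21], [0.23, 2.52], [-1.04, 4.18], [0, 3.07], [-2.55, 2.55]. Speed limits (rad/s): [2.22, 2.22, 2.57, 3.14, 3.14, 3.14].

### API

Orientations are given as [roll, pitch, yaw] about the fixed x, y, z axes, in that order (R = Rz(yaw) Ry(pitch) Rx(roll)).
In Python, from station import ctrl gives the robot as it stands. The module is installed in compiled form; this text tells all that it offers.
- The arm moves only by the shell command python3 -m jog 'ROWS' [OPENING] [FORCE]. ROWS is JSON, a list of rows, each a list of 6 numbers: the shift along the tool's x, y, z in cm, then the turn, a rotation vector about the tool's x, y, z in rad. In form: [[tx, ty, tz, ax, ay, az], ...]. A call has 1 to 8 rows; each row is the pose to reach, as a shift and turn from the pose commanded when the call began, along the tool's axes at that moment; what a row does not reach only later rows make up. A row lasts 1/10 s, in which the tool goes at most 50 mm and 8.59 degrees, less where a joint would pass 70% of its speed; a pose out of reach is approached as far as the arm can. A call with a gripper value outside its range is refused whole. OPENING is the opening in per cent of the stroke, from 0 (shut) to 100 (fully open), set as the call begins (- or left out, the last holds). The fingers move at their own pace and stop on an object; FORCE is the grip in N (left out, the last holds). Time passes only in rows, so rows that repeat a pose let the fingers close. It gives the time, the measured TCP pose, the force, the opening and the grip force at its end, in the units of the state.
- ctrl.get_obs(): the state, without advancing time (a new reading comes with each control period).
- ctrl.camera(name): name is "side" or "top" or "wrist"; returns a dict with "img" (480x640x3 uint8, blue, green, red), "intrinsics" (3x3 intrinsics, pixels), "k1" (the pictures are not rectified: a ray, as slopes to the right and down, at radius r is drawn at 1 + k1 r^2 times it, then the intrinsics apply), "R" (3x3) and "t" (3): a world point X has camera coordinates R X + t. Camera axes: x right, y down, z forward; pixel columns grow to the right and rows downward; lengths in m; the calibration is good to about 2 mm. A picture is of the moment at which its call begins. There is no depth.
- ctrl.hand_in(): hands the job in; it is judged then, once.
The state is a dict: "time_s": time; "qpos": joint angles; "joint_vel": joint speeds; "tau": joint torques, N m; "ee_pos": TCP position; "eef_rot": TCP orientation; "force": force on the tool from outside, world axes, zero at the start; "moment": the same for the moment, N m; "grip_width": finger opening in m; "grip_force": force on a finger pad.
Only numpy, scipy, OpenCV 4.12 (cv2) and the standard library are available. Lean on these libraries where they do the work, as an engineer would, in place of code of your own. Each camera call takes 0.05 s, during which the arm holds its last target. There are 200 camera calls.

### The job

Turn the doser's dial the shorter way round until its pointer faces the open filler neck, then push the dial down fully home so that it locks there. The locking slot is hidden and not exactly at the neck, so feel for it: press gently, and where the dial is stopped do not force it but ease off and turn it a little. Leave everything else standing where it is and let go of the dial.

Things in the scene. Friction and masses are not known exactly. Their poses are not given: they have to be found in the camera images.
- doser: Fixed round grey housing, 216 mm across, 22 mm high; origin at the centre of its underside, z up. In its middle stands the white dial; round it, centred 87 mm from the dial's axis, stand four filler necks at -1.9, -0.95, +0.95 and +1.9 rad from the housing's +x (anticlockwise from above). All but the dial stays below 50 mm.
- dial: White dial, 97 mm across; +x is the pointer's direction, z the axis. Grip bar across the middle: 50 mm long (x), 14 wide (y), 30 high, gripped from above. Origin on the axis; disc top 36 mm, bar top 66 mm above it. While up, origin at z = 22 mm. Turns endlessly either way against 0.06 N m, stays where left. Starts up, within 0.25 rad of the housing's -x. A hidden key lies under the pointer.
- grip (a point): Point on the dial's axis inside the grip bar, 22 mm above the disc's flat top and 8 mm below the bar's top; it moves with the dial.
- pointer (a point): Tip of the small pointer nose at the dial's rim, 52 mm from the axis, 32 mm above the dial's origin; a short black line on the disc runs out to it.
- stem (a joint): How far the dial is pushed down, m: 0 up, 0.012 fully home. No spring: it slides against a steady friction of about 4 N and stays where left. After 2 mm the key meets the hidden track: away from a slot it stops there, the key's spring giving 1 mm per 6 N; over a slot it goes on at 4 N to 12 mm. It can be pulled up again.
- collar: Fixed collar (88 mm across) under the dial, origin on the axis at the housing's top. In it, out of sight, lies the track with one slot for each of the four necks, all shifted together by one unknown angle of up to 0.32 rad either way from the necks' directions. The key enters a slot within about 0.03 rad either way. The key may press on the track with at most 20 N.
- open_neck: The open filler neck: grey upright tube with an open mouth, 32 mm across, 26 mm high (foot 40 mm across); origin at the centre of its foot. Fixed; it may stand at any of the four places.
- capped_a: Filler neck closed by a ribbed screw cap 38 mm across, 26 mm high; origin at the centre of its foot. Fixed.
- capped_b: Another capped neck, the same.
- capped_c: Another capped neck, the same.
- matchbox: Box of matches lying near the doser, 36x54x14 mm, origin at the centre of its underside. Bystander.
- salt_shaker: Salt shaker, 44 mm across, 90 mm high, origin at the centre of its foot. Bystander.
- tomato_tin: Food tin, 76 mm across, 58 mm high, behind the doser, origin at the centre of its foot. Bystander.
- garlic: Garlic bulb, about 50 mm, behind the doser, origin at its underside. Bystander.

How it is judged:
On the way:
1. the dial, still up, is turned so that its pointer faces the open neck (horizontal distance between pointer and open_neck below 0.046 m and value of joint stem below 0.004 m), for 0.2 s.
At the end, for the whole second after the job is handed in: The dial is pushed down more than 9.5 mm of its 12 mm, locked in the slot of the open neck (pointer tip within 46 mm, seen from above, of the neck's centre), at rest and let go (horizontal distance between pointer and open_neck below 0.046 m and value of joint stem above 0.0095 m and linear speed of dial below 0.02 m/s); the robot touches nothing.
It fails at once if the dial is turned the longer way round (its pointer passes the side opposite to its start) (distance of pointer from where it was at the start of the episode above 0.1036 m).
It fails at once if the key is forced onto the track with more than 20 N (contact force between dial and collar above 20 N).
It fails at once if the dial is pushed into the slot of another neck (value of joint stem above 0.007 m and horizontal distance between pointer and open_neck above 0.048 m).
It fails at once if a bystander is shifted by more than 15 mm (distance of any of matchbox, salt_shaker, tomato_tin, garlic from where it was at the start of the episode above 0.015 m).
It also fails if it takes over 72 s, if anything falls off the work surface, if the arm or the gripper's body presses on something with over 40 N, if the wrist force passes 120 N, or if a joint passes its speed limit or range.

## Working session

There is one attempt and no reset: what is moved stays moved. The work goes in short steps, Python scripts to look and compute and a shell command to move; the robot and the scene stay as the last step left them, time stands still between calls to the robot, and variables do not carry over. Pictures are saved under pics/ and viewed, at most 10 in all, crops included, and the job is handed in when it is done.

```bash
mkdir -p pics
cat > h.py <<'E'
import numpy as np, cv2
from station import ctrl
def shot(name, fn):
    c=ctrl.camera(name); cv2.imwrite(f'pics/{fn}.png',c['img']); np.savez(f'pics/{fn}.npz',**{k:np.array(v) for k,v in c.items() if k!='img'}); return c
def world(fn,u,v,z):
    c=np.load(f'pics/{fn}.npz'); K=c['intrinsics']; k1=float(c['k1'])
    d=np.array([(u-K[0,2])/K[0,0],(v-K[1,2])/K[1,1]]); s=d.copy()
    for _ in range(30): s=d/(1+k1*(s@s))
    r=c['R'].T@np.array([s[0],s[1],1]); o=-c['R'].T@c['t']
    return o+r*(z-o[2])/r[2]
E
python3 - <<'E'
from h import *
shot('top','top0'); o=ctrl.get_obs(); print(o, ctrl.tcp_to_grasp)
E
```

```text
{'time_s': 0.05, 'qpos': array([ 1.16939065e+00,  3.00462002e-01,  1.52154886e+00,  1.83833843e-05,
        1.32068579e+00, -6.65698050e-02]), 'joint_vel': array([ 0.00101855, -0.0011271 , -0.00041681, -0.00054029,  0.00109751,
       -0.00026052]), 'tau': array([ 5.02547427e-04, -5.33215499e+01, -3.53706300e+01,  7.10246642e-02,
        2.35483510e-02, -6.27754002e-05]), 'ee_pos': array([0.18071344, 0.51943615, 0.40410483]), 'eef_rot': array([-3.14049228e+00, -9.12057515e-05,  2.80675218e+00]), 'force': array([-0.40818543,  0.05841655,  0.61738265]), 'moment': array([ 0.01224191, -0.0107326 ,  0.04564001]), 'grip_force': 0.0, 'grip_width': 0.09393147542716862} 0.1804
```

View pics/top0.png

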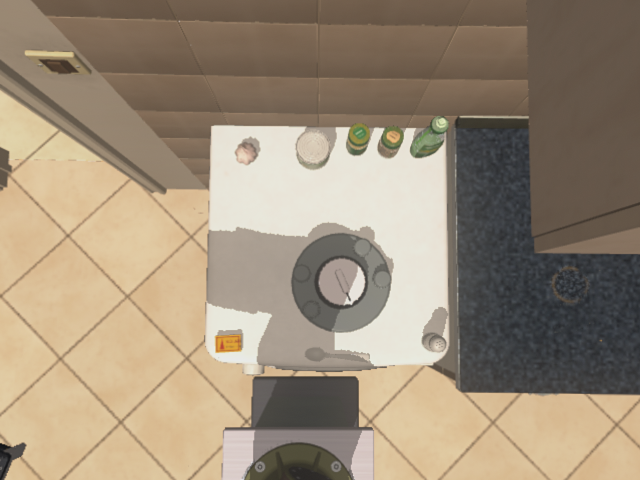

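Run:
```python
from h import *
im=cv2.imread('pics/top0.png')[225:340,275:405]; cv2.imwrite('pics/top0c.png',cv2.resize(cv2.convertScaleAbs(im,alpha=1.2),None,fx=5,fy=5,interpolation=cv2.INTER_CUBIC))
for p in [(342,283,.022),(341,282,.088)]: print(world('top0',*p))
```

```text
[ 0.45765456 -0.08974243  0.022     ]
[ 0.45702841 -0.08483771  0.088     ]
```

View pics/top0c.png

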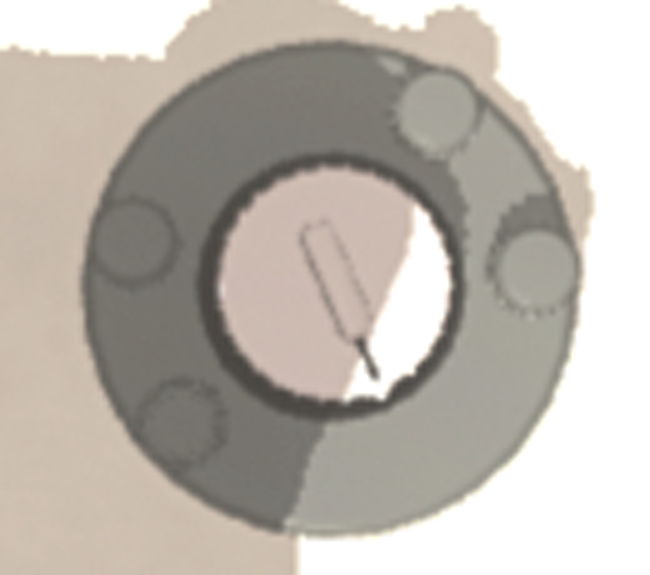

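Run:
```python
from h import *
def w(x,y,z): return world('top0',275+x/5-.4,225+y/5-.4,z)   # resize half-pixel
c=w(330,288,.022); print('housing',c)
d=w(335,284,.058);print('disc',d)
b=w(337,282,.088);print('bar',b)
ctr=(c+d)[:2]/2
for n,p in dict(L=(132,242),BL=(182,422),T=(437,113),R=(535,270)).items():
    q=w(*p,.048)[:2]-ctr; print(n,np.hypot(*q),np.arctan2(q[1],q[0]))
for a,bb in [((375,377,.058),(362,343,.058)),((356,337,.088),(318,225,.088))]:
    q=w(*a)-w(*bb); print('ptr',np.arctan2(q[1],q[0]))
q=w(375,377,.058)[:2]-ctr; print(np.hypot(*q),np.arctan2(q[1],q[0]))
```

```text
housing [ 0.45934902 -0.08671213  0.022     ]
disc [ 0.45954849 -0.08733238  0.058     ]
bar [ 0.45908825 -0.08687356  0.088     ]
L 0.08697958323741778 1.3681506211683487
BL 0.08565818011494959 2.31167482181191
T 0.08562671307632755 -0.5366414991522497
R 0.08573267373882879 -1.48649837069947
ptr -2.769629551024162
ptr -2.8078747616591726
0.042209013010479274 -2.720647470563367
```

```bash
python3 -m jog '[[-46,-48,0,0,0,-0.69],[-46,-48,0,0,0,-0.69],[-46,-48,0,0,0,-0.69],[-46,-48,0,0,0,-0.69],[-46,-48,0,0,0,-0.69],[-46,-48,0,0,0,-0.69],[-46,-48,0,0,0,-0.69],[-46,-48,0,0,0,-0.69]]' 60 30; python3 -c "
from h import *
print(ctrl.get_obs()['qpos'])"
```

```text
time_s: 0.85
ee_pos: [0.3406, 0.17, 0.4047]
eef_rot: [3.142, 0.0, -2.786]
force: [-0.2, 0.6, -0.4]
grip_width: 0.0565
grip_force: 0.0
[ 3.66666287e-01 -8.98413839e-02  1.95152990e+00  8.03129882e-06
  1.27986869e+00 -1.55982451e+00]
```

```bash
python3 -m jog '[[-2,-27,3,0,0,0],[-2,-27,3,0,0,0],[-2,-27,3,0,0,0],[-2,-27,3,0,0,0],[-2,-27,3,0,0,0],[-2,-27,3,0,0,0],[-2,-27,3,0,0,0],[-2,-27,3,0,0,0]]'; python3 -c "
from h import *
shot('wrist','w1')
o=ctrl.get_obs();print(o['qpos'],o['ee_pos'],o['eef_rot'])"
```

```text
time_s: 1.65
ee_pos: [0.453, -0.0742, 0.3744]
eef_rot: [3.141, -0.001, -2.787]
force: [-0.5, 0.7, 0.0]
grip_width: 0.0564
grip_force: 0.0
[-2.41233061e-01  1.25345155e-01  1.80565502e+00  1.55511777e-04
  1.21124505e+00 -2.16747992e+00] [ 0.45285476 -0.07371105  0.37463365] [ 3.14110558e+00 -4.58040283e-04 -2.78619678e+00]
```

View pics/w1.png

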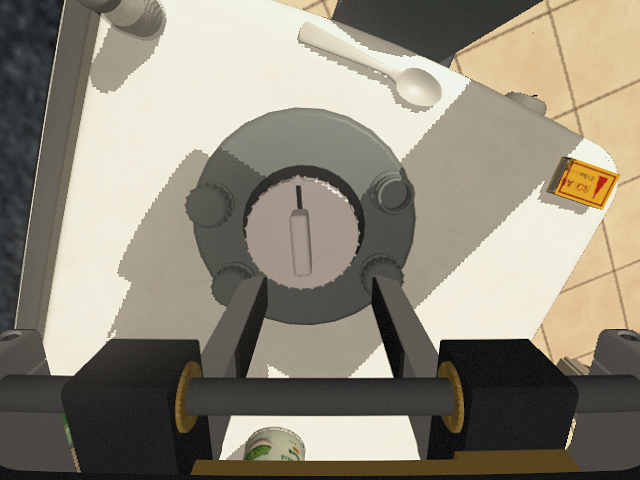

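Run:
```python
from h import *
im=cv2.imread('pics/w1.png')[150:310,180:420]; cv2.imwrite('pics/w1c.png',cv2.resize(cv2.convertScaleAbs(im,alpha=1.5,beta=10),None,fx=3.3,fy=3.3,interpolation=cv2.INTER_CUBIC))
def w(x,y,z): return world('w1',x,y,z)
q=w(298,186,.058)-w(299,208,.058); print(np.arctan2(q[1],q[0]))
q=w(300,211,.088)-w(302,275,.088); print(np.arctan2(q[1],q[0]), (w(300,211,.088)+w(302,275,.088))/2)
for p in [(393,193),(380,272),(210,205),(232,283)]:
    q=(w(*p,.048)-[.459,-.087,0])[:2]; print(p,np.hypot(*q),np.arctan2(q[1],q[0]))
```

```text
-2.7571463678801305
-2.7708458325464704 [ 0.45711407 -0.08562385  0.088     ]
(393, 193) 0.08595752280260353 2.3367491841575485
(380, 272) 0.0803278920701658 1.439824152773848
(210, 205) 0.08157536216142643 -1.5156608676943915
(232, 283) 0.07997764373134487 -0.5686954694292445
```

View pics/w1c.png

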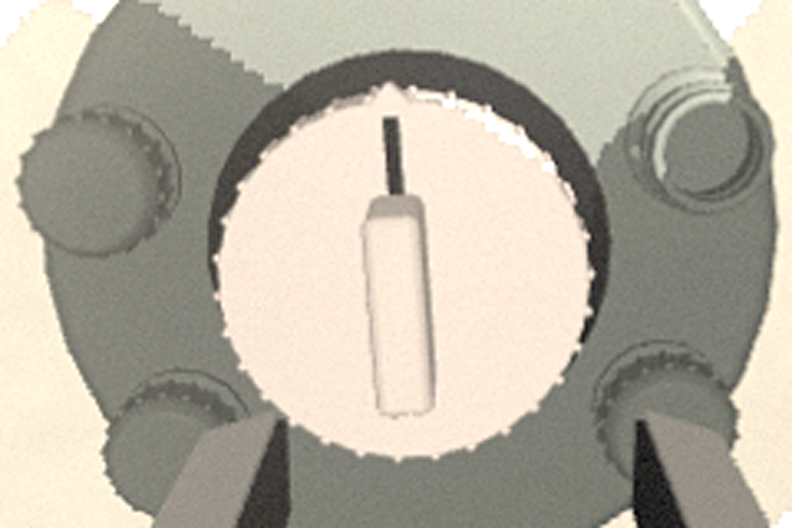

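```bash
python3 -m jog '[[0,-1.3,4,0,0,-0.01],[0,-1.3,8,0,0,-0.01],[0,-1.3,10,0,0,-0.01],[0,-1.3,11.1,0,0,-0.01],[0,-1.3,11.1,0,0,-0.01],[0,-1.3,11.1,0,0,-0.01]]'; python3 -c "
from h import *
shot('wrist','w2');shot('side','s2')
o=ctrl.get_obs();print(o['force'],o['ee_pos'],o['eef_rot'])
a=cv2.imread('pics/w2.png');b=cv2.imread('pics/s2.png');cv2.imwrite('pics/j2.png',np.vstack([a,b])[:, :][::1] if 0 else cv2.resize(np.hstack([a,b]),(800,300)))"
```

```text
time_s: 2.3
ee_pos: [0.4579, -0.0861, 0.2649]
eef_rot: [-3.141, 0.001, -2.776]
force: [1.1, 0.1, 0.8]
grip_width: 0.0567
grip_force: 0.0
[-0.01140298  0.03901643  0.3573494 ] [ 0.45790851 -0.08629398  0.26507624] [-3.14027719e+00  1.76093364e-03 -2.77594501e+00]
```

View pics/j2.png

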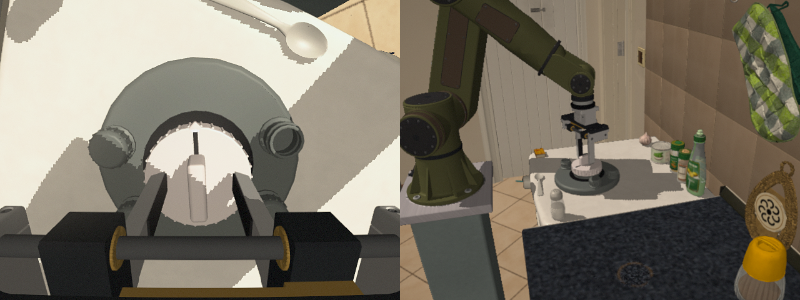

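```bash
python3 -m jog '[[0,0,0.3,0,0,0],[0,0,0.3,0,0,0]]' && python3 -m jog '[[0,0,0,0,0,0],[0,0,0,0,0,0],[0,0,0,0,0,0],[0,0,0,0,0,0],[0,0,0,0,0,0],[0,0,0,0,0,0],[0,0,0,0,0,0],[0,0,0,0,0,0]]' 0 40
```

```text
time_s: 2.6
ee_pos: [0.4576, -0.0865, 0.261]
eef_rot: [-3.141, 0.0, -2.776]
force: [1.7, 0.3, -0.4]
grip_width: 0.0567
grip_force: 0.0
time_s: 3.4
ee_pos: [0.4578, -0.087, 0.2609]
eef_rot: [-3.14, 0.0, -2.776]
force: [1.1, -8.5, -1.7]
grip_width: 0.0138
grip_force: 39.7
```

```bash
python3 -m jog '[[0,-0.05,0,0,0,0],[0,-0.05,0,0,0,0.1],[0,-0.05,0,0,0,0.2],[0,-0.05,0,0,0,0.3],[0,-0.05,0,0,0,0.4],[0,-0.05,0,0,0,0.5],[0,-0.05,0,0,0,0.6],[0,-0.05,0,0,0,0.6]]'; python3 -c "
from h import *
print(ctrl.get_obs()['moment'])"
```

```text
time_s: 4.2
ee_pos: [0.4579, -0.0867, 0.2609]
eef_rot: [3.141, 0.0, 2.905]
force: [1.3, 4.1, 1.0]
grip_width: 0.0138
grip_force: 39.9
[ 0.97506217 -0.4122399  -0.05343653]
```

```bash
python3 -m jog '[[0,0,0,0,0,0.1],[0,0,0,0,0,0.2],[0,0,0,0,0,0.3],[0,0,0,0,0,0.4],[0,0,0,0,0,0.5],[0,0,0,0,0,0.59],[0,0,0,0,0,0.59],[0,0,0,0,0,0.59]]'; python3 -c "
from h import *
shot('wrist','w3'); print(ctrl.get_obs()['moment'])"
```

```text
time_s: 5.0
ee_pos: [0.4582, -0.0863, 0.261]
eef_rot: [3.139, 0.0, 2.32]
force: [6.1, 10.8, -2.2]
grip_width: 0.014
grip_force: 40.0
[ 2.39007016 -1.43048153 -0.06099064]
```

View pics/w3.png

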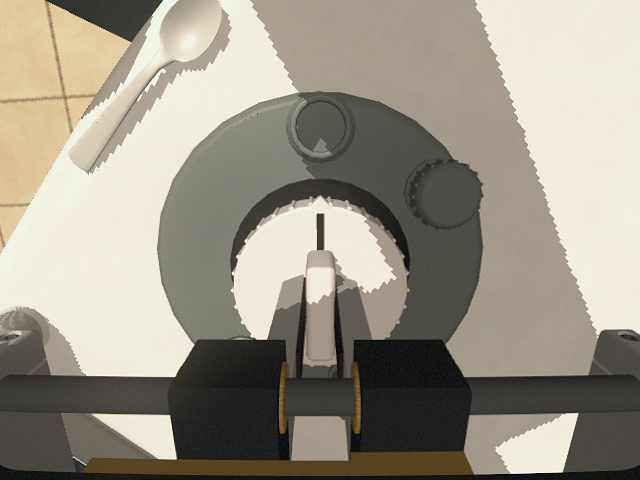

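```bash
python3 -m jog '[[0,0.06,0,0,0,0],[0,0.06,0,0,0,0],[0,0.06,0.1,0,0,0],[0,0.06,0.15,0,0,0],[0,0.06,0.15,0,0,0]]'; python3 -m jog '[[0,0,0.1,0,0,0],[0,0,0.15,0,0,0],[0,0,0.2,0,0,0],[0,0,0.2,0,0,0],[0,0,0.2,0,0,0]]'
```

```text
time_s: 5.55
ee_pos: [0.4585, -0.0861, 0.2594]
eef_rot: [3.14, -0.0, 2.32]
force: [3.7, 8.2, 0.3]
grip_width: 0.0138
grip_force: 40.0
time_s: 6.05
ee_pos: [0.4586, -0.0861, 0.2578]
eef_rot: [3.14, 0.0, 2.32]
force: [2.7, 7.6, 5.3]
grip_width: 0.0135
grip_force: 40.0
```

```bash
python3 -m jog '[[0,0.04,0.05,0,0,0],[0,0.04,0.1,0,0,0],[0,0.04,0.1,0,0,0],[0,0.04,0.1,0,0,0]]'; python3 -c "
from h import *
o=ctrl.get_obs();print(o['force'],o['ee_pos'])"
```

```text
time_s: 6.45
ee_pos: [0.4588, -0.086, 0.2569]
eef_rot: [3.14, 0.0, 2.32]
force: [0.5, 6.6, 8.5]
grip_width: 0.014
grip_force: 40.0
[0.54146994 6.59126381 8.53744636] [ 0.45876776 -0.08601639  0.25692582]
```

```bash
for i in 1 2 3; do python3 -m jog '[[0,0,-0.25,0,0,0],[0,0,-0.25,0,0,0.05],[0,0,-0.25,0,0,0.05],[0,0,-0.1,0,0,0.05],[0,0,0,0,0,0.05],[0,0,0,0,0,0.05],[0,0,0,0,0,0.05]]' | grep -E 'ee_|force:|rot'; done
```

```text
ee_pos: [0.4588, -0.086, 0.2568]
eef_rot: [3.14, 0.0, 2.27]
force: [2.1, 7.1, 6.3]
grip_force: 40.0
ee_pos: [0.4588, -0.0859, 0.2564]
eef_rot: [3.14, -0.0, 2.22]
force: [3.1, 6.6, -0.7]
grip_force: 40.0
ee_pos: [0.4588, -0.0859, 0.2563]
eef_rot: [3.14, -0.0, 2.17]
force: [3.7, 7.7, -0.9]
grip_force: 40.0
```

```bash
python3 -m jog '[[0,0,0.04,0,0,0],[0,0,0.07,0,0,0],[0,0,0.07,0,0,0],[0,0,0.07,0,0,0]]' | grep -E 'ee_|force:|rot'
```

```text
ee_pos: [0.4588, -0.0859, 0.2558]
eef_rot: [3.14, -0.0, 2.17]
force: [3.4, 6.8, 0.6]
grip_force: 40.0
```

```bash
python3 -m jog '[[0,0,0.04,0,0,0],[0,0,0.07,0,0,0],[0,0,0.1,0,0,0],[0,0,0.1,0,0,0]]' | grep -E 'ee_|force:|rot'
```

```text
ee_pos: [0.4588, -0.0859, 0.2548]
eef_rot: [3.14, -0.0, 2.17]
force: [3.4, 7.2, 0.7]
grip_force: 40.0
```

```bash
for i in 1 2; do python3 -m jog '[[0,0,0.06,0,0,0],[0,0,0.12,0,0,0],[0,0,0.18,0,0,0],[0,0,0.23,0,0,0],[0,0,0.23,0,0,0]]' | grep -E 'ee_|force:|rot'; done
```

```text
ee_pos: [0.4588, -0.0858, 0.2524]
eef_rot: [3.14, -0.0, 2.17]
force: [3.7, 7.5, -0.7]
grip_force: 40.0
ee_pos: [0.4588, -0.0859, 0.2502]
eef_rot: [3.14, -0.0, 2.17]
force: [3.8, 6.8, 0.6]
grip_force: 40.0
```

```bash
for i in 1 2; do python3 -m jog '[[0,0,0.02,0,0,0],[0,0,0.04,0,0,0],[0,0,0.05,0,0,0],[0,0,0.05,0,0,0]]' | grep -E 'ee_|force:'; done
```

```text
ee_pos: [0.4588, -0.0859, 0.2497]
force: [2.9, 7.4, 1.2]
grip_force: 40.0
ee_pos: [0.4588, -0.0858, 0.2492]
force: [2.7, 8.3, 1.4]
grip_force: 40.0
```

```bash
python3 -m jog '[[0,0,0.02,0,0,0],[0,0,0.03,0,0,0],[0,0,0.03,0,0,0]]' | grep -E 'ee_|force:'; python3 -m jog '[[0,0,0,0,0,0],[0,0,0,0,0,0],[0,0,0,0,0,0],[0,0,0,0,0,0],[0,0,0,0,0,0]]' 50; python3 -m jog '[[0,0,-2,0,0,0],[0,0,-6,0,0,0],[0,0,-10,0,0,0],[0,0,-12,0,0,0],[0,0,-12,0,0,0],[0,0,-12,0,0,0]]'; python3 -c "
from h import *
shot('wrist','w4')"
```

```text
ee_pos: [0.4588, -0.0859, 0.249]
force: [2.6, 6.3, 2.8]
grip_force: 40.0
time_s: 11.95
ee_pos: [0.4585, -0.0863, 0.2487]
eef_rot: [-3.141, 0.0, 2.167]
force: [-0.0, -1.3, -1.0]
grip_width: 0.0466
grip_force: 0.0
time_s: 12.55
ee_pos: [0.4584, -0.0862, 0.3681]
eef_rot: [-3.141, -0.0, 2.167]
force: [-0.5, -0.3, -0.2]
grip_width: 0.0472
grip_force: 0.0
```

View pics/w4.png

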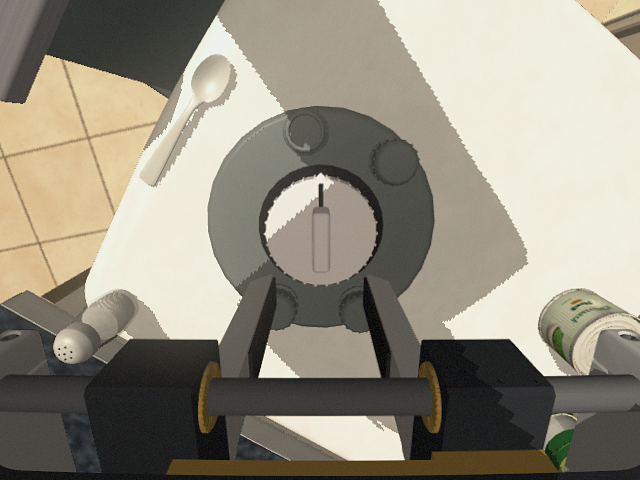

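Run:
```python
from h import *
for z in (.058,.046): print(z, np.linalg.norm(world('w4',263,228,z)-world('w4',379,228,z)), np.linalg.norm(world('w4',321,207,z+.03)-world('w4',321,273,z+.03)))
for z in (.058,): print('up ref', np.linalg.norm(world('w1',245,232,z)-world('w1',358,232,z)), np.linalg.norm(world('w1',300,211,z+.03)-world('w1',302,275,z+.03)))
```

```text
0.058 0.09594287013941029 0.05144948483687387
0.046 0.09992628305119841 0.05383299498889577
up ref 0.09582062102334869 0.05135836263153703
```

Run:
```python
from h import *
shot('side','s4')
a=cv2.imread('pics/s2.png');b=cv2.imread('pics/s4.png')
f=lambda i: cv2.resize(i[240:320,240:360],None,fx=3.3,fy=3.3,interpolation=cv2.INTER_CUBIC)
cv2.imwrite('pics/s4c.png',np.hstack([f(a),f(b)]))
c=np.load('pics/s4.npz')
for z in (.022,.046,.058,.076,.088):
    X=c['R']@np.array([.4585,-.0865,z])+c['t']; s=X[:2]/X[2]; s=s*(1+float(c['k1'])*(s@s)); p=c['intrinsics'][:2,:2]@s+c['intrinsics'][:2,2]; print(z,p,(p-[240,240])*3.3)
```

```text
0.022 [297.76193732 276.03010248] [190.61439317 118.89933818]
0.046 [297.2699899  265.61591736] [188.99096667  84.5325273 ]
0.058 [297.02177003 260.34580043] [188.17184108  67.14114141]
0.076 [296.64663   252.3611164] [186.93387901  40.79168413]
0.088 [296.39466275 246.98461771] [186.10238708  23.04923844]
```

View pics/s4c.png

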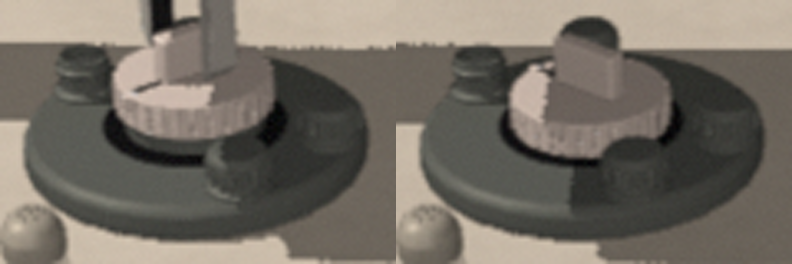

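The side view shows the dial sunk onto its collar. The bar top is near (588,43) in the crop, which matches z = 0.076 m, so the stem is about 12 mm down. The pointer is beside the open neck.

```bash
python3 -c "
from station import ctrl
print(ctrl.hand_in())"
```

```text
the job is handed in; nothing more can be done
None
```

The dial was turned clockwise (the shorter way) to the open neck, seated about 12 mm down in the slot found roughly 0.15 rad past the neck, and let go; the job is handed in, but no verdict came back.

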